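# Push a board tray past the drop gate of a slide track

### The arm

A 6-joint arm with a two-finger parallel gripper is mounted at the origin on a cart in front of the work surface, level with it; the furniture and walls round the work are solid. World frame = base frame: x ahead of the robot, y to its left, z up, the work surface at z = 0. Lengths are in mm, angles in degrees, forces in N, time in s.
With the tool pointing down it reaches from about 350 to 875 mm from the base axis. Payload 4.2 kg.
Tool frame: the origin (TCP) lies midway between the tips of the shut fingers; the grasp point (between the pads) lies 19 mm behind it; z points along the fingers, y is the direction in which the jaws open and shut (so a half turn about z gives the same grasp; the last joint's range is limited). The gripper opens to 85 mm and grips with 20 to 120 N. Pads are 22 mm wide; open, the fingers measure 114 mm over their backs; the gripper's body (76 mm by 85 mm) begins 54 mm behind the grasp point. The pads swing forward as they close: fully open they stand 13 mm farther back than shut.
Start: joints at [-56.803, 22.042, 0.453, 0, -68.411, -14.817], TCP at [197.094, -593.088, 231.312] pointing down, gripper open.
Joint ranges: [-179.83, 179.83], [-69.29, 118.12], [-61.27, 80.66], [-181.25, 117.63], [-171.15, -9.14], [-177.46, 177.46]. Speed limits (degrees/s): [159.86, 159.86, 180, 180, 180, 180].

### API

Orientations are given as a 3x3 rotation matrix whose columns are the frame's x, y, z axes.
In Python, from cell import arm, imaging gives the robot as it stands. The module is installed in compiled form; this text tells all that it offers.
- The arm moves only by the tool send_rows, never from a script. Its arguments are lists of equal length, an entry for each row: "delta_pos": the shift along the tool's x, y, z in mm, a list of three; "angular": the turn, a rotation vector about the tool's x, y, z in rad, a list of three; "grip": the opening, from 0 (shut) to 1 (fully open). A call has 1 to 8 rows; each row is the pose to reach, as a shift and turn from the pose commanded when the call began, along the tool's axes at that moment; what a row does not reach only later rows make up. A row lasts 1/10 s, in which the tool goes at most 50 mm and 8.59 degrees, less where a joint would pass 70% of its speed; a pose out of reach is approached as far as the arm can. A call with a gripper value outside its range is refused whole. The fingers move at their own pace and stop on an object; the grip force is fixed at half the most. Time passes only in rows, so rows that repeat a pose let the fingers close. It gives the time, the measured TCP pose, the force and the opening at its end, in the units of the state.
- arm.observe(): the state, without advancing time (a new reading comes with each control period).
- imaging.read_camera(name): name is "scene" or "top"; returns a dict with "image" (420x560x3 uint8, red, green, blue), "fovy" (degrees; the focal length in pixels is half the picture's height over the tangent of half this angle, whatever the lens; pixels are square), "cx", "cy" (the principal point, pixels), "distortion" ([k1, k2, p1, p2, k3] as OpenCV has them; the pictures are not rectified), "pose" (4x4, takes a point from camera to world coordinates). Camera axes: x right, y up, looking along -z (the intrinsics and any distortion apply to the point x, -y, -z); pixel columns grow to the right and rows downward; lengths in mm; the calibration is good to about 2 mm. A picture is of the moment at which its call begins. There is no depth.
- arm.hand_in(): hands the job in, once; it reports no verdict.
The state is a dict: "clock": time; "joint_pos": joint angles; "dq": joint speeds; "joint_torque": joint torques, N m; "ee_pos": TCP position; "tool_rot": TCP orientation; "contact_force": force on the tool from outside, world axes, zero at the start; "ft_torque": the same for the moment, N m; "width": finger opening in mm.
Only numpy, scipy, OpenCV 4.12 (cv2) and the standard library are available. Lean on these libraries where they do the work, as an engineer would, in place of code of your own. Each camera call takes 0.05 s, during which the arm holds its last target. There are 200 camera calls.

### The job

Push the black tray with the relay board along the slide track until it is fully home against the end stop: keep the spring-loaded yellow plate pressed down with one fingertip, so that the red gate bar stays sunk out of the way, for as long as the tray is passing over it, then let go so that the gate springs up again behind the tray. Only press and push: do not grip or lift the tray, do not touch the circuit board on it, and leave the screwdriver, the tin and the battery alone.

Things in the scene. Friction and masses are not known exactly. Their poses are not given: they have to be found in the camera images.
- track: Fixed slide track: base plate 302x176x6 mm, two aluminium rails. Origin on the bench under the lane's middle, at the gate bar. x along the lane in the pushing direction (roughly robot's left), y across it to the side of the yellow plate (roughly towards the robot), z up. Lane from x=-190 (open end) to 100 mm, 65 mm wide between guide lips 41 mm above the bench; hinge flange at y=120, 46 mm high.
- gate_line (a point): Point on the running surface (36 mm above the bench) in the middle of the lane, where the red gate bar crosses; axes as the track's. Fixed. The bar is 6 mm thick along x and reaches into the lane from the plate's side (y = 42 to 2 mm).
- home_stop (a point): Point midway between the two rubber bumpers of the fixed end stop, on their faces: x = 100 mm in the track's frame, 47 mm above the bench. The tray is home when its front touches them. The end stop ends 60 mm above the bench.
- gate (a joint): Hinge of the drop gate (yellow plate and red bar in one piece), rad. 0 = up at rest: the bar stands 14 to 20 mm above the running surface and blocks the tray. 0.27 = pressed down on its hard stop, bar sunk 10 mm; above 0.18 the bar is clear below the tray. A spring raises it when let go. Hinge line along the track's x at y = 115 mm, 40 mm above the bench.
- plate_mid (a point): Point on the black tread of the yellow plate, x=-73, y=62 mm in the track's frame; moves with the gate. Plate: x=-170 to 24, y=42 to 110 mm. At rest it slopes up to the lane (59 mm above the bench at y=62, 64 at its edge); fully pressed it is level, 45 mm up. About 3 to 5 N at y=62 press it down 14 mm to a hard stop, anywhere along its length; nearer the hinge it takes more.
- tray: Loose black tray 90 mm long (x) x 62 mm wide (y), about 0.25 kg. Origin: centre of underside; x in the pushing direction. Hollow below (6 mm) inside a skirt, so a gate let up under it jams it. Starts with its front 10 to 45 mm before the gate bar. Front 16 mm high; blue push plate at the back, x=-45 to -37, full width, 34 mm high. Home: origin 55 mm beyond gate_line, back face 10 mm beyond it.
- tray_back (a point): Centre of the tray's back face (outside of the blue push plate), 17 mm above the tray's underside. Push here in the track's +x direction.
- relay_board: Blue circuit board with three blue relays, 70x50x17 mm, lying loose in the tray's pocket. Origin: centre of its underside, 9 mm above the tray's underside. Not to be touched.
- driver_yellow: Small yellow screwdriver 130x19 mm lying on the bench beyond the track's open feeding end. Leave alone.
- flux_tin: Round tin with yellow lid, 51 mm wide, 20 mm high, on the bench beyond the far rail. Leave alone.
- cell: AA battery standing upright, 15 mm wide, 50 mm high, on the bench beyond the far rail. Leave alone.

How it is judged:
By the outcome, as a careful person would: the job done as asked, in the order asked, and still so for the second after the job is handed in, with the robot touching nothing.
It also fails if it takes over 38 s, if anything falls off the work surface, if the arm or the gripper's body presses on something with over 40 N, if the wrist force passes 120 N, or if a joint passes its speed limit or range.

## Working session

There is one attempt and no reset: what is moved stays moved. The work goes in short steps, Python scripts to look and compute and a tool call to move; the robot and the scene stay as the last step left them, time stands still between calls to the robot, and variables do not carry over. Pictures are saved under pics/ and viewed, about 8 in all and at most 12, crops included, and the job is handed in when it is done.

Besides the shell and the picture viewer there is one more tool, called after "Call:" as name(argument=value, ...) on one line, values as JSON. send_rows: Moves the arm, as the interface text tells. Its arguments: {"type":"object","properties":{"delta_pos":{"type":"array","items":{"type":"array","items":{"type":"number"}}},"angular":{"type":"array","items":{"type":"array","items":{"type":"number"}}},"grip":{"type":"array","items":{"type":"number"}}},"required":["delta_pos","angular","grip"]}

```bash
mkdir -p pics
cat > h.py <<'E'
import numpy as np, cv2
from cell import arm, imaging
def shot(name,fn=None):
    c=imaging.read_camera(name)
    if fn: cv2.imwrite('pics/'+fn,c['image'][:,:,::-1])
    return c
def K(c):
    f=c['image'].shape[0]/2/np.tan(np.radians(c['fovy'])/2)
    return np.array([[f,0,c['cx']],[0,f,c['cy']],[0,0,1.]])
def ray(c,px):
    u=cv2.undistortPoints(np.array(px,float).reshape(-1,1,2),K(c),np.array(c['distortion'],float)).reshape(-1,2)
    d=np.c_[u[:,0],-u[:,1],-np.ones(len(u))]@c['pose'][:3,:3].T
    return c['pose'][:3,3],d
def onz(c,px,z):
    o,d=ray(c,px); return o+d*((z-o[2])/d[:,2])[:,None]
def proj(c,P):
    P=np.atleast_2d(P).astype(float); q=(P-c['pose'][:3,3])@c['pose'][:3,:3]; q=q*[1,-1,-1]
    return cv2.projectPoints(q,np.zeros(3),np.zeros(3),K(c),np.array(c['distortion'],float))[0].reshape(-1,2)
E
python3 - <<'E'
from h import *
for n in('scene','top'):
    c=shot(n,n+'1.png'); print(n,c['fovy'],c['pose'][:3].round(2).tolist(),c['distortion'])
s=arm.observe(); print(s)
E
```

```text
scene 54.41072792053157 [[-0.77, 0.39, -0.51, 102.16], [-0.64, -0.44, 0.63, 567.59], [0.02, 0.81, 0.58, 591.94]] [-0.08126521  0.          0.          0.          0.        ]
top 52.943717736377 [[-0.02, 0.99, -0.14, 413.81], [-1.0, -0.02, -0.01, 0.32], [-0.01, 0.14, 0.99, 892.48]] [-0.11992029  0.          0.          0.          0.        ]
{'clock': 0.1, 'joint_pos': array([-5.68020791e+01,  2.20863817e+01,  3.87837106e-01, -2.49921562e-02,
       -6.84116639e+01, -1.48149054e+01]), 'dq': array([-0.03110148, -0.0663595 ,  0.15637515,  0.1388237 ,  0.03037008,
        0.0056095 ]), 'joint_torque': array([-7.82560455e-04, -3.93318629e+01,  1.88928705e+01,  4.19796735e+00,
       -2.58134154e-03,  9.41403158e-06]), 'ee_pos': array([ 196.93858381, -592.61161291,  230.33310681]), 'tool_rot': array([[-9.49020229e-01, -3.15214365e-01, -7.13764494e-04],
       [-3.15215157e-01,  9.49018467e-01,  1.83160468e-03],
       [ 1.00027580e-04,  1.96321928e-03, -9.99998068e-01]]), 'contact_force': array([0.23648125, 0.28419895, 0.52839636]), 'ft_torque': array([-0.0496205 ,  0.0014534 , -0.02239115]), 'width': 84.96777887977595}
```

View pics/scene1.png

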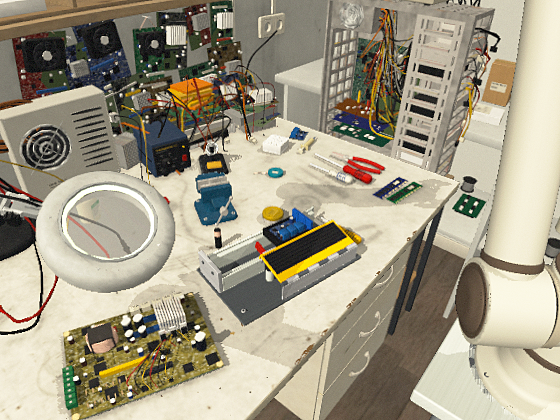

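View pics/top1.png

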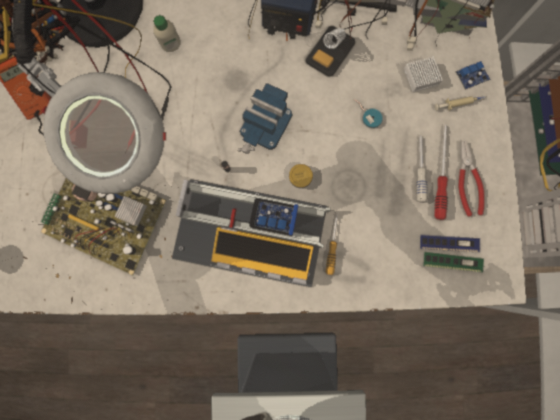

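The scene view shows the track in the middle, with the yellow plate near (310,248) and the vise behind it. In the top view the yellow plate is at (262,252), the red bar at (233,217), the tray and board at (275,216), the lamp ring at (105,130) and the screwdriver at (333,250). Next I'll measure the plate corners, the red bar and the tray.

Run:
```python
from h import *
c=shot('top'); im=c['image']; cv2.imwrite('pics/z.png',cv2.resize(im[165:295,165:350,::-1],None,fx=4.3,fy=4.3,interpolation=cv2.INTER_CUBIC))
hsv=cv2.cvtColor(im,cv2.COLOR_RGB2HSV)
roi=np.zeros(im.shape[:2],np.uint8); roi[175:290,170:322]=255
def m(lo,hi): return cv2.bitwise_and(cv2.inRange(hsv,lo,hi),roi)
y=m((15,120,100),(32,255,255)); y[:225]=0
k=max(cv2.findContours(y,0,2)[0],key=cv2.contourArea)
box=cv2.boxPoints(cv2.minAreaRect(cv2.convexHull(k))); print('ybox',box.round(1).tolist())
# order corners: track (x,y): left=+x, down=+y
s=box[np.argsort(box[:,0])]; L=s[:2][np.argsort(s[:2,1])]; R=s[2:][np.argsort(s[2:,1])]
loc=np.array([[24,42],[24,110],[-170,42],[-170,110]],float)
px=np.array([L[0],L[1],R[0],R[1]])
W=np.array([onz(c,[p],z)[0] for p,z in zip(px,[64,46,64,46])]); print(W.round(1))
def fit(loc,W):
    a=loc-loc.mean(0);b=W[:,:2]-W[:,:2].mean(0)
    th=np.arctan2((a[:,0]*b[:,1]-a[:,1]*b[:,0]).sum(),(a*b).sum())
    R=np.array([[np.cos(th),-np.sin(th)],[np.sin(th),np.cos(th)]]); t=W[:,:2].mean(0)-R@loc.mean(0)
    return th,R,t,(W[:,:2]-(loc@R.T+t)).round(1)
th,Rm,t,res=fit(loc,W); print('yaw',np.degrees(th),'t',t,res.tolist())
r=m((0,120,80),(8,255,255))|m((172,120,80),(180,255,255)); kk=max(cv2.findContours(r,0,2)[0],key=cv2.contourArea)
rb=cv2.boxPoints(cv2.minAreaRect(kk)); print('red in track',((onz(c,rb,54)[:,:2]-t)@Rm).round(1).tolist())
b=m((95,80,50),(125,255,255)); b[235:]=0
kk=max(cv2.findContours(b,0,2)[0],key=cv2.contourArea)
rb=cv2.boxPoints(cv2.minAreaRect(np.vstack([kk]))); print('blue px',rb.round().tolist(),'track z70',((onz(c,rb,70)[:,:2]-t)@Rm).round(1).tolist())
def tw(x,y,z): return np.r_[Rm@[x,y]+t,z]
P=[tw(*p) for p in [(-190,32.5,41),(-190,-32.5,41),(100,32.5,41),(100,-32.5,41),(0,2,55),(0,42,51)]]
q=(proj(c,P)-[165,165])*4.3; v=cv2.imread('pics/z.png')
for p in q: cv2.circle(v,tuple(int(i) for i in p),4,(255,0,255),1)
cv2.imwrite('pics/z.png',v)
```

```text
ybox [[209.8000030517578, 261.20001220703125], [216.8000030517578, 226.1999969482422], [313.5, 245.5], [306.5, 280.5]]
[[497.1 132.9  64. ]
 [428.6 150.3  46. ]
 [454.5 -57.1  64. ]
 [386.3 -42.3  46. ]]
yaw 77.40036813309594 t [531.71591696 100.6158321 ] [[1.1, -0.3], [-1.0, 2.3], [0.9, -1.0], [-1.0, -1.0]]
red in track [[1.7, 34.7], [3.3, -0.7], [-3.7, -0.9], [-5.3, 34.5]]
blue px [[287.0, 234.0], [292.0, 204.0], [298.0, 205.0], [293.0, 235.0]] track z70 [[-116.1, 28.7], [-114.4, -30.1], [-125.1, -30.4], [-126.7, 28.3]]
```

View pics/z.png

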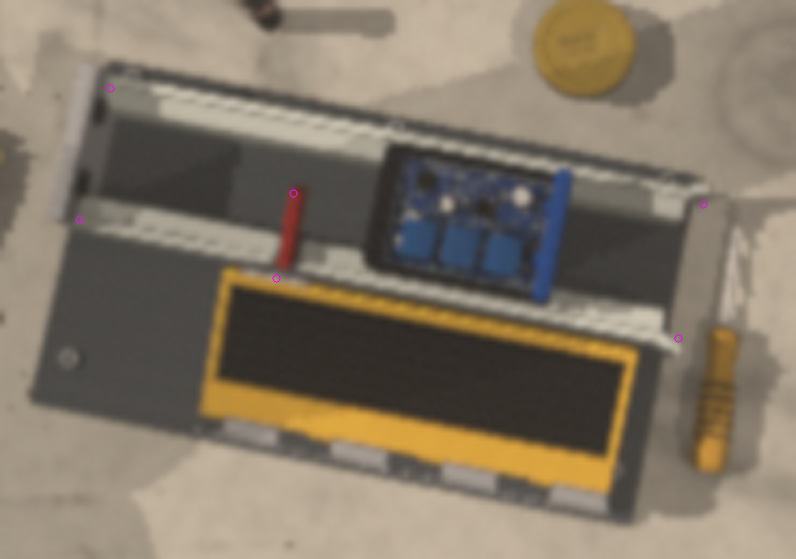

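The crop shows the fitted frame agreeing with the lane ends and the bar. The bar tip is at crop (300,190), the blue push plate is at (553,235), and the tray's back is at track x ≈ -125. One finger (y ≈ -5) will push the tray while the other (y ≈ 69) presses the plate. First I'm approaching above x = -150, y = 32.

Call:
send_rows(delta_pos=[[-31, 31.5, 5], [-62, 63, 10], [-93, 94.5, 15], [-124, 126, 20], [-155, 157.5, 25], [-186, 189, 30], [-217, 220.5, 35], [-247, 252, 40]], angular=[[0, 0, -0.0736], [0, 0, -0.147], [0, 0, -0.221], [0, 0, -0.294], [0, 0, -0.368], [0, 0, -0.442], [0, 0, -0.515], [0, 0, -0.589]], grip=[0.7, 0.7, 0.7, 0.7, 0.7, 0.7, 0.7, 0.7])

```text
clock: 0.95
ee_pos: [352.4, -274.4, 191.1]
tool_rot: [[-0.612, -0.791, 0.0], [-0.791, 0.612, -0.0], [-0.0, -0.0, -1.0]]
contact_force: [2.2, -0.3, 0.6]
width: 59.9
```

```bash
cat >> h.py <<'E'
TH=np.radians(77.4); RT=np.array([[np.cos(TH),-np.sin(TH)],[np.sin(TH),np.cos(TH)]]); T0=np.array([531.7,100.6])
def go(x,y,z):
    from scipy.spatial.transform import Rotation as Ro
    s=arm.observe(); R=s['tool_rot']; w=np.r_[RT@[x,y]+T0,z]
    G=np.c_[np.r_[-RT[:,0],0],np.r_[RT[:,1],0],[0,0,-1.]]
    tr=(s['ee_pos'][:2]-T0)@RT
    print('clk',s['clock'],'track',tr.round(1),'z',s['ee_pos'][2].round(1),'w',s['width'].round(1),'F',s['contact_force'].round(1))
    print('delta',(R.T@(w-s['ee_pos'])).round(1),'rot',Ro.from_matrix(R.T@G).as_rotvec().round(4))
E
python3 -c "
from h import *
go(-150,32,140)"
```

```text
Traceback (most recent call last):
  File "h.py", line 25, in go
    print('clk',s['clock'],'track',tr.round(1),'z',s['ee_pos'][2].round(1),'w',s['width'].round(1),'F',s['contact_force'].round(1))
                                                                               ^^^^^^^^^^^^^^^^
AttributeError: 'float' object has no attribute 'round'
```

Call:
send_rows(delta_pos=[[-43, 9, 8], [-86, 18, 17], [-129, 26, 26], [-171, 35, 34], [-214, 44, 43], [-257, 53, 51], [-257, 53, 51], [-257, 53, 51]], angular=[[0, 0, -0.073], [0, 0, -0.147], [0, 0, -0.22], [0, 0, -0.293], [0, 0, -0.366], [0, 0, -0.439], [0, 0, -0.439], [0, 0, -0.439]], grip=[0.7, 0.7, 0.7, 0.7, 0.7, 0.7, 0.7, 0.7])

```text
clock: 1.75
ee_pos: [467.8, -39.8, 139.8]
tool_rot: [[-0.219, -0.976, -0.002], [-0.976, 0.219, -0.0], [0.001, 0.001, -1.0]]
contact_force: [-1.1, 0.6, 1.2]
width: 59.8
```

```bash
sed -i "s/s\['width'\].round(1)/round(s['width'],1)/" h.py
python3 - <<'E'
from h import *
go(-150,32,75)
c=shot('top'); d=shot('scene')
a=c['image'][165:295,165:350,::-1]; b=d['image'][180:330,180:390,::-1]
a=cv2.resize(a,(700,492)); cv2.imwrite('pics/t2.png',a)
cv2.imwrite('pics/s2.png',cv2.resize(b,(770,550),interpolation=cv2.INTER_CUBIC))
E
```

```text
clk 1.75 track [-151.    31.7] z 139.8 w 59.8 F [-1.1  0.6  1.2]
delta [-1.   0.2 64.8] rot [ 0.0015 -0.0006 -0.0004]
```

View pics/s2.png

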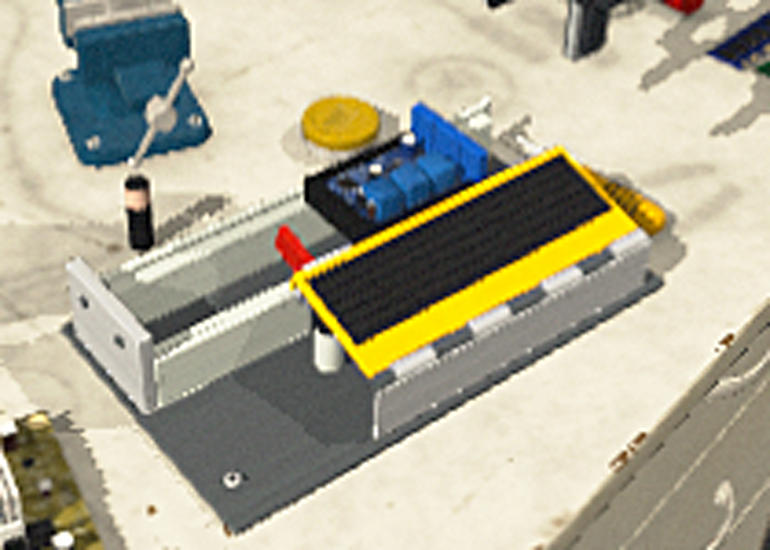

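The crop shows the track clearly, but only something grey, possibly a finger, at (585,40). I'll check where the TCP projects.

Run:
```python
from h import *
s=arm.observe(); p=s['ee_pos']; print(p)
c=shot('top'); d=shot('scene','s3.png')
print(proj(c,p),proj(d,p), proj(d,np.r_[RT@[-125,0]+T0,70]),proj(d,np.r_[RT@[100,0]+T0,47]))
print(ray(d,[[280,210]]))
```

```text
[467.42023025 -41.14925428 140.22785346]
[[307.20282843 236.30980413]] [[326.14879027 188.82619746]] [[303.85069871 213.65844665]] [[214.0765898  264.05815881]]
(array([102.15812557, 567.58800893, 591.93988183]), array([[ 0.50446179, -0.63440044, -0.58582239]]))
```

View pics/s3.png

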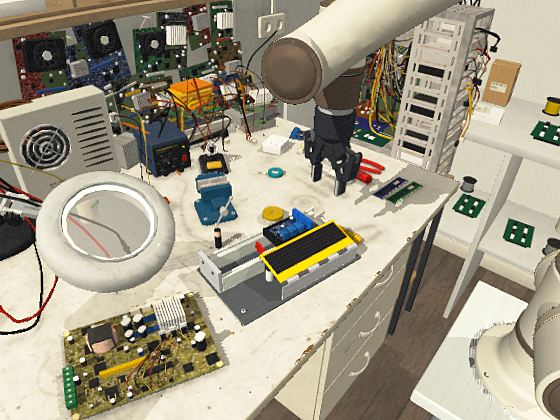

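The gripper hangs above the tray's feeding end, with fingertips at (318,180) and (340,190) against a projected TCP at (326,189), so they agree. I'm lowering it now.

Call:
send_rows(delta_pos=[[-1, 0, 20], [-1, 0, 40], [-1, 0, 60], [-1, 0, 72], [-1, 0, 75], [-1, 0, 75]], angular=[[0, 0, 0], [0, 0, 0], [0, 0, 0], [0, 0, 0], [0, 0, 0], [0, 0, 0]], grip=[0.7, 0.7, 0.7, 0.7, 0.7, 0.7])

```text
clock: 2.55
ee_pos: [468.0, -40.4, 65.4]
tool_rot: [[-0.221, -0.975, -0.0], [-0.975, 0.221, -0.0], [0.0, 0.0, -1.0]]
contact_force: [0.2, -0.2, 0.4]
width: 59.9
```

Call:
send_rows(delta_pos=[[0, 0, 3], [0, 0, 6], [0, 0, 9], [0, 0, 12], [0, 0, 15], [0, 0, 15]], angular=[[0, 0, 0], [0, 0, 0], [0, 0, 0], [0, 0, 0], [0, 0, 0], [0, 0, 0]], grip=[0.7, 0.7, 0.7, 0.7, 0.7, 0.7])

```text
clock: 3.15
ee_pos: [469.0, -39.6, 50.5]
tool_rot: [[-0.22, -0.976, 0.001], [-0.976, 0.22, -0.0], [-0.0, -0.001, -1.0]]
contact_force: [1.3, -1.5, 2.5]
width: 59.8
```

Call:
send_rows(delta_pos=[[0, 0, 2], [0, 0, 4], [0, 0, 6], [0, 0, 6]], angular=[[0, 0, 0], [0, 0, 0], [0, 0, 0], [0, 0, 0]], grip=[0.7, 0.7, 0.7, 0.7])

```text
clock: 3.55
ee_pos: [469.1, -39.4, 44.5]
tool_rot: [[-0.22, -0.976, 0.002], [-0.976, 0.22, 0.0], [-0.001, -0.002, -1.0]]
contact_force: [2.8, -0.9, 4.9]
width: 59.8
```

Call:
send_rows(delta_pos=[[0, 0, 1], [0, 0, 2], [0, 0, 2], [0, 0, 2]], angular=[[0, 0, 0], [0, 0, 0], [0, 0, 0], [0, 0, 0]], grip=[0.7, 0.7, 0.7, 0.7])

```text
clock: 3.95
ee_pos: [469.0, -39.4, 42.6]
tool_rot: [[-0.22, -0.976, 0.002], [-0.976, 0.22, 0.0], [-0.001, -0.002, -1.0]]
contact_force: [2.7, -0.4, 5.1]
width: 59.6
```

Call:
send_rows(delta_pos=[[0, 0, 1], [0, 0, 2], [0, 0, 2], [0, 0, 2]], angular=[[0, 0, 0], [0, 0, 0], [0, 0, 0], [0, 0, 0]], grip=[0.7, 0.7, 0.7, 0.7])

```text
clock: 4.35
ee_pos: [469.1, -39.5, 40.7]
tool_rot: [[-0.22, -0.976, 0.002], [-0.976, 0.22, 0.0], [-0.001, -0.002, -1.0]]
contact_force: [3.2, -0.8, 5.4]
width: 59.8
```

Call:
send_rows(delta_pos=[[0, 0, 1], [0, 0, 1.5], [0, 0, 1.5]], angular=[[0, 0, 0], [0, 0, 0], [0, 0, 0]], grip=[0.7, 0.7, 0.7])

```text
clock: 4.65
ee_pos: [469.3, -39.5, 39.3]
tool_rot: [[-0.22, -0.976, 0.002], [-0.976, 0.22, 0.0], [-0.001, -0.002, -1.0]]
contact_force: [3.1, -0.4, 5.2]
width: 59.9
```

Run:
```python
from h import *
go(-150,32,40)
c=shot('top'); d=shot('scene')
b=d['image'][170:330,190:380,::-1]
cv2.imwrite('pics/s4.png',cv2.resize(b,None,fx=3.7,fy=3.7,interpolation=cv2.INTER_CUBIC))
```

```text
clk 4.65 track [-150.3   30.4] z 39.3 w 59.9 F [ 3.1 -0.4  5.2]
delta [-0.3  1.6 -0.7] rot [-0.0022  0.0008 -0.0016]
```

View pics/s4.png

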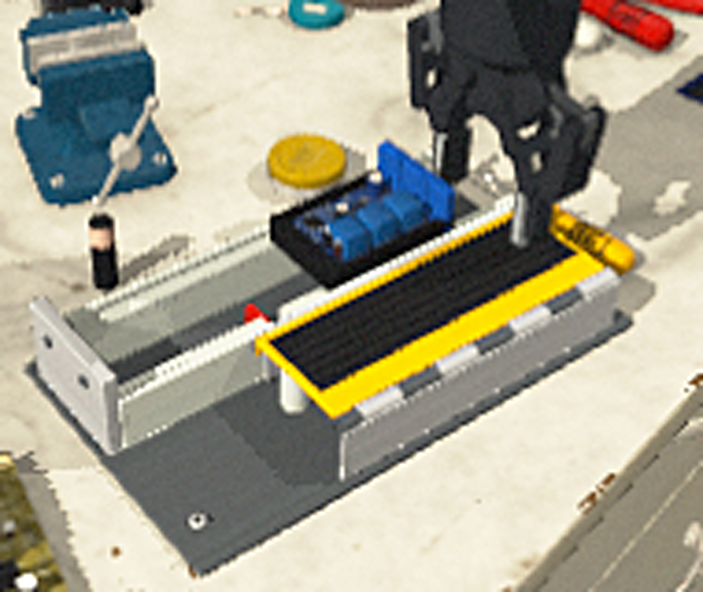

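The crop shows the near fingertip on the tread at (522,235), the far finger in the lane behind the push plate at (450,165), and the bar mostly sunk at (256,314). I'll go down until it meets the hard stop.

Call:
send_rows(delta_pos=[[0, 0, 0.7], [0, 0, 1.4], [0, 0, 1.4]], angular=[[0, 0, 0], [0, 0, 0], [0, 0, 0]], grip=[0.7, 0.7, 0.7])

```text
clock: 5.05
ee_pos: [469.4, -39.5, 38.7]
tool_rot: [[-0.219, -0.976, 0.002], [-0.976, 0.219, 0.0], [-0.001, -0.002, -1.0]]
contact_force: [2.5, 0.1, 12.5]
width: 60.0
```

Call:
send_rows(delta_pos=[[0, 0, 0.7], [0, 0, 1.4], [0, 0, 1.4]], angular=[[0, 0, 0], [0, 0, 0], [0, 0, 0]], grip=[0.7, 0.7, 0.7])

```text
clock: 5.35
ee_pos: [469.4, -39.5, 38.4]
tool_rot: [[-0.219, -0.976, 0.002], [-0.976, 0.219, -0.0], [-0.0, -0.002, -1.0]]
contact_force: [-0.7, 0.7, 23.5]
width: 59.9
```

Hard stop found. I'll ease off 1 mm and push along the lane.

Call:
send_rows(delta_pos=[[-2, 0, -1], [-6, 0, -1], [-10, 0, -1], [-14, 0, -1], [-18, 0, -1], [-22, 0, -1], [-26, 0, -1], [-30, 0, -1]], angular=[[0, 0, 0], [0, 0, 0], [0, 0, 0], [0, 0, 0], [0, 0, 0], [0, 0, 0], [0, 0, 0], [0, 0, 0]], grip=[0.7, 0.7, 0.7, 0.7, 0.7, 0.7, 0.7, 0.7])

```text
clock: 6.15
ee_pos: [471.4, -13.5, 38.2]
tool_rot: [[-0.218, -0.976, -0.008], [-0.976, 0.218, -0.005], [0.007, 0.007, -1.0]]
contact_force: [-2.5, -13.2, 22.3]
width: 59.9
```

Run:
```python
from h import *
go(-20,31,39)
```

```text
clk 6.15 track [-124.5   34. ] z 38.2 w 59.9 F [ -2.5 -13.2  22.3]
delta [-104.5   -2.9   -1.6] rot [ 0.0071 -0.0071 -0.0002]
```

Call:
send_rows(delta_pos=[[-4, 0, -0.7], [-8, 0, -0.7], [-12, 0, -0.7], [-16, 0, -0.7], [-20, 0, -0.7], [-24, 0, -0.7], [-28, 0, -0.7], [-32, 0, -0.7]], angular=[[0, 0, 0], [0, 0, 0], [0, 0, 0], [0, 0, 0], [0, 0, 0], [0, 0, 0], [0, 0, 0], [0, 0, 0]], grip=[0.7, 0.7, 0.7, 0.7, 0.7, 0.7, 0.7, 0.7])

```text
clock: 6.95
ee_pos: [477.8, 17.5, 38.3]
tool_rot: [[-0.219, -0.976, -0.01], [-0.976, 0.219, -0.006], [0.008, 0.008, -1.0]]
contact_force: [-3.2, -11.4, 19.0]
width: 59.5
```

Run:
```python
from h import *
go(-20,31,39)
c=shot('top'); d=shot('scene')
b=d['image'][170:330,190:380,::-1]; a=c['image'][165:295,165:350,::-1]
f=lambda i:cv2.resize(i,(400,330),interpolation=cv2.INTER_CUBIC)
cv2.imwrite('pics/s5.png',np.hstack([f(b),f(a)]))
```

```text
clk 6.95 track [-92.9  34.5] z 38.3 w 59.5 F [ -3.2 -11.4  19. ]
delta [-72.9  -3.4  -1.3] rot [ 0.0081 -0.0077 -0.0012]
```

View pics/s5.png

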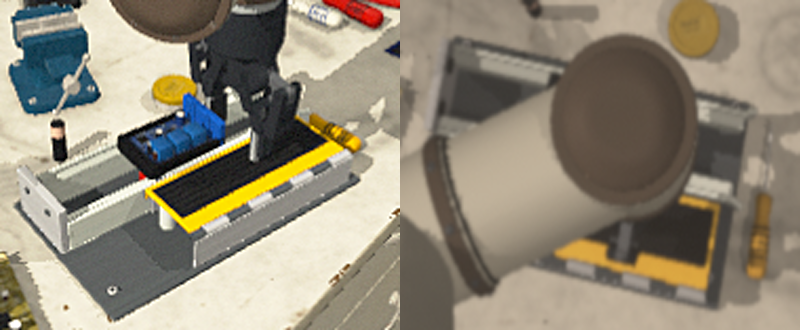

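The left crop shows the tray's front passing over the red bar at (142,176), with the plate held level. In the top view the arm hides the tray. I'll carry on.

Call:
send_rows(delta_pos=[[-4, 0, -0.3], [-8, 0, -0.3], [-12, 0, -0.3], [-16, -0.5, -0.3], [-20, -0.5, -0.3], [-24, -1, -0.3], [-28, -1, -0.3], [-32, -1, -0.3]], angular=[[0, 0, 0], [0, 0, 0], [0, 0, 0], [0, 0, 0], [0, 0, 0], [0, 0, 0], [0, 0, 0], [0, 0, 0]], grip=[0.7, 0.7, 0.7, 0.7, 0.7, 0.7, 0.7, 0.7])

```text
clock: 7.85
ee_pos: [485.3, 48.1, 38.3]
tool_rot: [[-0.22, -0.976, -0.011], [-0.976, 0.22, -0.007], [0.009, 0.009, -1.0]]
contact_force: [-3.9, -11.1, 18.1]
width: 59.7
```

Call:
send_rows(delta_pos=[[-4, 0, 0], [-8, 0, 0], [-12, 0, 0], [-16, 0, 0], [-20, 0, 0], [-24, 0, 0], [-28, 0, 0], [-32, 0, 0]], angular=[[0, 0, 0], [0, 0, 0], [0, 0, 0], [0, 0, 0], [0, 0, 0], [0, 0, 0], [0, 0, 0], [0, 0, 0]], grip=[0.7, 0.7, 0.7, 0.7, 0.7, 0.7, 0.7, 0.7])

```text
clock: 8.65
ee_pos: [492.5, 79.0, 38.4]
tool_rot: [[-0.22, -0.976, -0.011], [-0.976, 0.22, -0.007], [0.01, 0.009, -1.0]]
contact_force: [-1.8, -10.9, 17.4]
width: 59.8
```

Run:
```python
from h import *
go(-1,31,39)
```

```text
clk 8.65 track [-29.7  33.6] z 38.4 w 59.8 F [ -1.8 -10.9  17.4]
delta [-28.7  -2.5  -0.9] rot [ 0.0088 -0.0095 -0.0015]
```

Roughly 29 mm remains, so I'll slow down and watch for the force to rise at the stop.

Call:
send_rows(delta_pos=[[-4, 0, 0], [-8, 0, 0], [-12, 0, 0], [-16, 0, 0], [-19, 0, 0], [-21, 0, 0], [-23, 0, 0], [-24, 0, 0]], angular=[[0, 0, 0], [0, 0, 0], [0, 0, 0], [0, 0, 0], [0, 0, 0], [0, 0, 0], [0, 0, 0], [0, 0, 0]], grip=[0.7, 0.7, 0.7, 0.7, 0.7, 0.7, 0.7, 0.7])

```text
clock: 9.45
ee_pos: [497.7, 101.9, 38.4]
tool_rot: [[-0.219, -0.976, -0.011], [-0.976, 0.219, -0.008], [0.011, 0.009, -1.0]]
contact_force: [-2.9, -11.0, 20.1]
width: 59.7
```

Call:
send_rows(delta_pos=[[-1, 0, 0], [-2, 0, 0], [-3, 0, 0]], angular=[[0, 0, 0], [0, 0, 0], [0, 0, 0]], grip=[0.7, 0.7, 0.7])

```text
clock: 9.75
ee_pos: [498.4, 104.8, 38.3]
tool_rot: [[-0.22, -0.976, -0.011], [-0.976, 0.22, -0.008], [0.01, 0.009, -1.0]]
contact_force: [-2.4, -11.6, 19.3]
width: 59.6
```

Run:
```python
from h import *
go(-1,31,39)
c=shot('top'); d=shot('scene')
b=d['image'][190:320,190:370,::-1]
cv2.imwrite('pics/s6.png',cv2.resize(b,None,fx=4,fy=4,interpolation=cv2.INTER_CUBIC))
```

```text
clk 9.75 track [-3.1 33.4] z 38.3 w 59.6 F [ -2.4 -11.6  19.3]
delta [-2.1 -2.4 -0.7] rot [ 0.0088 -0.0102 -0.0016]
```

View pics/s6.png

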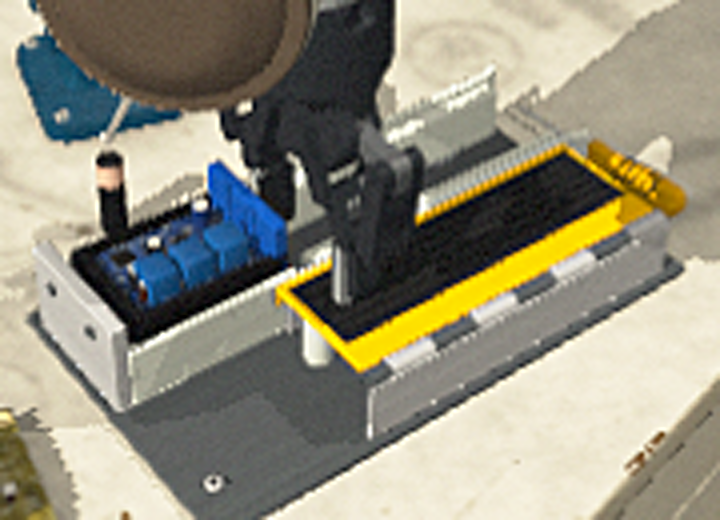

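The crop shows the tray almost at the end stop, front near (85,270), with the plate held and its finger at (343,290). I'll keep advancing until contact.

Call:
send_rows(delta_pos=[[-1, 0, 0], [-2, 0, 0], [-3, 0, 0]], angular=[[0, 0, 0], [0, 0, 0], [0, 0, 0]], grip=[0.7, 0.7, 0.7])

```text
clock: 10.15
ee_pos: [498.8, 107.0, 38.3]
tool_rot: [[-0.22, -0.975, -0.012], [-0.975, 0.22, -0.009], [0.012, 0.009, -1.0]]
contact_force: [-1.1, -18.2, 18.9]
width: 59.9
```

Call:
send_rows(delta_pos=[[-1, 0, 0], [-2, 0, 0], [-2, 0, 0]], angular=[[0, 0, 0], [0, 0, 0], [0, 0, 0]], grip=[0.7, 0.7, 0.7])

```text
clock: 10.45
ee_pos: [498.8, 107.2, 38.4]
tool_rot: [[-0.222, -0.975, -0.013], [-0.975, 0.222, -0.011], [0.014, 0.01, -1.0]]
contact_force: [-0.5, -20.5, 19.4]
width: 60.1
```

Contact: the push stalled at x ≈ -0.7 and the force went from 11 to 20 N. I'll back off a little with the plate still held, then lift straight up.

Call:
send_rows(delta_pos=[[2, 0, 0], [4, 0, 0], [6, 0, 0], [8, 0, 0], [10, 0, 0], [10, 0, 0]], angular=[[0, 0, 0], [0, 0, 0], [0, 0, 0], [0, 0, 0], [0, 0, 0], [0, 0, 0]], grip=[0.7, 0.7, 0.7, 0.7, 0.7, 0.7])

```text
clock: 11.05
ee_pos: [500.1, 105.0, 38.7]
tool_rot: [[-0.221, -0.975, -0.002], [-0.975, 0.221, 0.001], [-0.0, 0.002, -1.0]]
contact_force: [-4.3, 5.7, 12.7]
width: 59.9
```

Run:
```python
from h import *
go(-10,31,39)
```

```text
clk 11.05 track [-2.6 31.7] z 38.7 w 59.9 F [-4.3  5.7 12.7]
delta [ 7.4 -0.8 -0.3] rot [ 0.0025  0.     -0.0034]
```

Call:
send_rows(delta_pos=[[2, 0, -4], [3, 0, -10], [3, 0, -18], [3, 0, -28], [3, 0, -45], [3, 0, -70], [3, 0, -100], [3, 0, -100]], angular=[[0, 0, 0], [0, 0, 0], [0, 0, 0], [0, 0, 0], [0, 0, 0], [0, 0, 0], [0, 0, 0], [0, 0, 0]], grip=[0.7, 0.7, 0.7, 0.7, 0.7, 0.7, 0.7, 0.7])

```text
clock: 11.85
ee_pos: [503.3, 102.2, 142.2]
tool_rot: [[-0.22, -0.976, 0.007], [-0.976, 0.22, 0.003], [-0.004, -0.007, -1.0]]
contact_force: [0.9, -0.4, 0.3]
width: 59.5
```

Call:
send_rows(delta_pos=[[25, 0, -20], [65, 0, -40], [110, 0, -50], [155, 0, -50], [200, 0, -50], [240, 0, -50], [260, 0, -50], [260, 0, -50]], angular=[[0, 0, 0], [0, 0, 0], [0, 0, 0], [0, 0, 0], [0, 0, 0], [0, 0, 0], [0, 0, 0], [0, 0, 0]], grip=[0.7, 0.7, 0.7, 0.7, 0.7, 0.7, 0.7, 0.7])

```text
clock: 12.65
ee_pos: [442.2, -154.1, 187.5]
tool_rot: [[-0.225, -0.974, -0.002], [-0.974, 0.225, 0.0], [0.0, 0.002, -1.0]]
contact_force: [0.3, 0.7, -0.2]
width: 59.8
```

Run:
```python
from h import *
go(-1,31,39)
c=shot('top'); d=shot('scene')
b=d['image'][190:320,190:370,::-1]; a=c['image'][165:295,165:350,::-1]
f=lambda i:cv2.resize(i,(400,290),interpolation=cv2.INTER_CUBIC)
v=np.vstack([np.hstack([f(b),f(a)])]); cv2.imwrite('pics/s7.png',v)
hsv=cv2.cvtColor(c['image'],cv2.COLOR_RGB2HSV); m=cv2.inRange(hsv,(95,80,50),(125,255,255)); m[240:]=0;m[:175]=0;m[:,:170]=0;m[:,330:]=0
for kk in cv2.findContours(m,0,2)[0]:
    if cv2.contourArea(kk)>60: print(((onz(c,cv2.boxPoints(cv2.minAreaRect(kk)),70)[:,:2]-T0)@RT).round(1).tolist())
```

```text
clk 12.65 track [-268.1   31.8] z 187.5 w 59.8 F [ 0.3  0.7 -0.2]
delta [-267.1    0.7  148.4] rot [ 0.0021 -0.0003 -0.0066]
[[80.8, 20.8], [81.7, 1.3], [36.4, 0.6], [35.6, 20.0]]
```

View pics/s7.png

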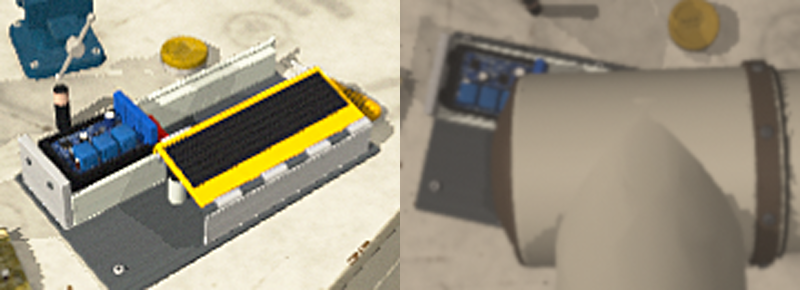

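The left crop shows the gate up again, with the red bar at (158,125) behind the blue push plate and the tray at the stop. I'll move the arm clear to measure how far home the tray is.

Call:
send_rows(delta_pos=[[40, 0, 0], [80, 0, 0], [120, 0, 0], [160, 0, 0], [200, 0, 0], [230, 0, 0], [250, 0, 0], [250, 0, 0]], angular=[[0, 0, 0], [0, 0, 0], [0, 0, 0], [0, 0, 0], [0, 0, 0], [0, 0, 0], [0, 0, 0], [0, 0, 0]], grip=[0.7, 0.7, 0.7, 0.7, 0.7, 0.7, 0.7, 0.7])

```text
clock: 13.55
ee_pos: [389.0, -396.8, 187.4]
tool_rot: [[-0.222, -0.975, -0.001], [-0.975, 0.222, 0.0], [-0.0, 0.001, -1.0]]
contact_force: [0.3, 0.5, -0.4]
width: 60.2
```

Run:
```python
from h import *
c=shot('top')
hsv=cv2.cvtColor(c['image'],cv2.COLOR_RGB2HSV); m=cv2.inRange(hsv,(105,150,50),(125,255,255)); m[240:]=0;m[:175]=0;m[:,:170]=0;m[:,330:]=0
for kk in cv2.findContours(m,0,2)[0]:
    if cv2.contourArea(kk)>30: print(((onz(c,cv2.boxPoints(cv2.minAreaRect(kk)),70)[:,:2]-T0)@RT).round(1).tolist())
cv2.imwrite('pics/t8.png',cv2.resize(c['image'][175:250,175:265,::-1],None,fx=8,fy=8,interpolation=cv2.INTER_CUBIC))
```

```text
(no output)
```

View pics/t8.png

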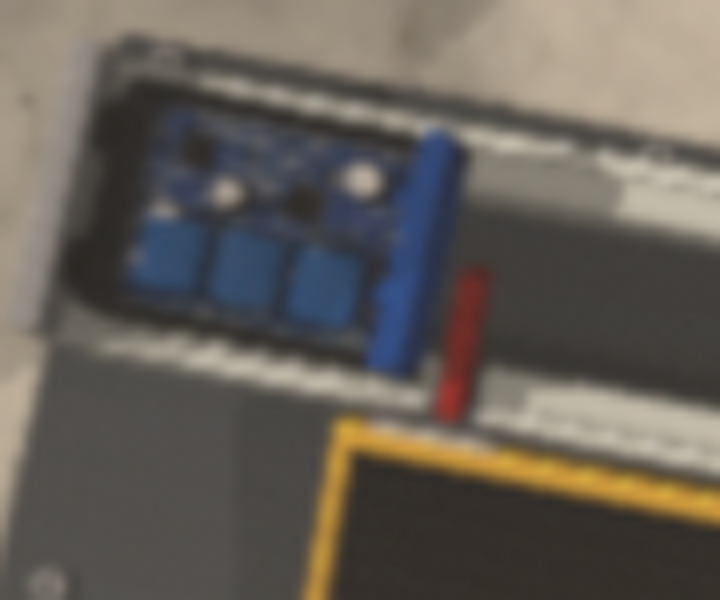

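The crop shows the tray's front against the black bumpers at (105,130) and (78,255), and the bar standing free behind the push plate at (465,345). One numeric check of the back face.

Run:
```python
from h import *
c=shot('top')
px=np.array([[461,160],[437,270],[412,360],[88,180],[62,290]])/8+[175,175]-.44
print(((onz(c,px[:3],70)[:,:2]-T0)@RT).round(1))
px=np.array([[112,130],[85,255],[150,110],[105,300],[75,150],[47,290]])/8+[175,175]-.44
print(((onz(c,px,52)[:,:2]-T0)@RT).round(1))
c=shot('scene'); cv2.imwrite('pics/s9.png',cv2.resize(c['image'][215:300,190:275,::-1],None,fx=7,fy=7,interpolation=cv2.INTER_CUBIC))
```

```text
[[  6.3 -26.3]
 [  6.3   1.8]
 [  7.7  24.9]]
[[ 98.8 -19.3]
 [ 98.3  13.5]
 [ 90.3 -26.2]
 [ 90.7  23.7]
 [107.  -12.4]
 [105.9  24.2]]
```

View pics/s9.png

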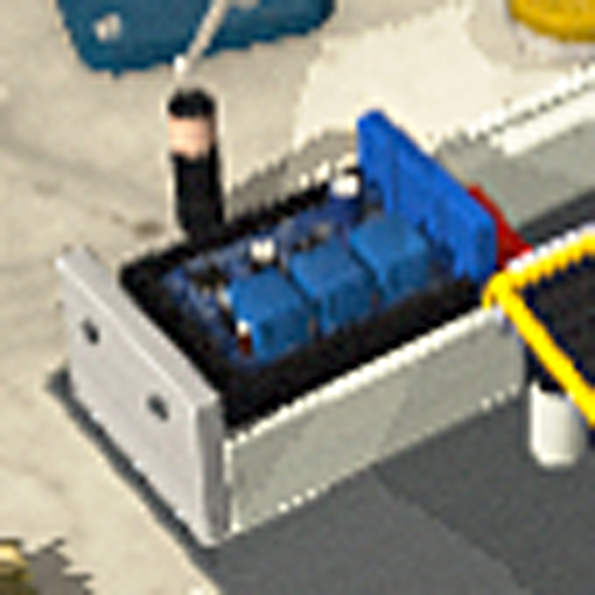

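```bash
python3 -c "
from h import *
print(arm.hand_in(), arm.observe()['clock'])"
```

```text
the job is handed in; nothing more can be done
the job is handed in; nothing more can be done
```

The tray is home against the end stop as far as I can tell, the gate has sprung up behind it, and the job is handed in. I held the yellow plate on its hard stop with one fingertip while the other finger pushed the tray's blue plate along the lane. At the stop I backed off about 2 mm before lifting, so the tray was not dragged back.

- **Home contact:** the push stalled about where home was expected, and the push force rose from about 11 N to about 20 N.
- **Gate:** the last pictures show the red bar standing up clear behind the tray, and the front touching both bumpers.
- **Other objects:** in the last pictures the board lies in its pocket, and the tin and battery stand where they were. I did not check the screwdriver again after the arm moved clear. The arm stood well away from everything, at about 13.6 s on the clock.
- **Disagreement:** in the top camera the tray's back face measured 6–8 mm past the gate line, not the nominal 10 mm. I put this down to blur and an offset of about 1–1.5 mm, because the bar and bumpers measured short in the same direction. It was not confirmed any more exactly than that.

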